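# Clear the tin and hold its lid at the index arm for oiling

## Task

The tin box's latch and hinge are about to be oiled: lift the pulley wheel out of the open tin and lay it flat near the middle of the rubber mat, letting go of it. Then take hold of the lid, swing it down until it lies in line with the index arm at the tin's side, and finish while still holding it there, steady, for a colleague; don't let the lid drop shut, don't shift the index arm, and leave the other gear where it lies.

Things in the scene. Friction and masses are not known exactly. Their poses are not given: they have to be found in the camera images.
- tin: Open grey tin box screwed to the bench, 130 (x) x 220 (y) x 60 high mm, walls and floor 3 mm; origin at the centre of its underside, z up. Its own +x side carries the lid's hinge, its -x side (towards the robot, within 0.3 rad) has the small latch keeper, sticking out 9 mm. An index arm stands beside its +y side, up to 170 mm high.
- lid (a joint): Angle of the tin's hinged lid, rad: 0 = shut (level), 1.57 = upright, 2.1 = fully open, leaning back on its stop (the start). About 0.28 kg; it turns easily and falls shut by itself from anything below 1.57 and falls open above. Its hinge line runs along the tin's y axis.
- lid_hinge (a point): Point on the lid's hinge line, midway along it: tin frame (65, 0, 61) mm. Axes are those of the lid: -x points from the hinge along the lid to its bar, y along the hinge.
- lid_bar (a point): Middle of the lid's round lift bar: 10 mm thick, parallel to the hinge, 100 mm long between two arms, 170 mm from the hinge line in the lid's plane, with 30 mm free between bar and lid edge. Pinched, it turns between the fingers. At lid angle A it lies at tin frame x = 65 - 170 cos A, z = 61 + 170 sin A mm. Axes as lid_hinge. The lid is a 130 x 223 x 3 mm plate with 10 mm lips.
- index (a joint): Angle of the index arm, rad, measured like the lid's angle (0 = level towards the robot, 1.57 = upright); it marks the lid angle wanted, 0.6 to 1.05. Stiff, stays as set. When both angles are equal the arm lies flush along the lid's side edge; it does not block the lid.
- index_tip (a point): Point of the index arm, a dark flat strip 14 mm wide, 4 mm thick, reaching 122 mm from the hinge line in a pointed tip, pivoting on the lid's hinge line 122 mm to the tin's +y side of its middle. Axes as lid_hinge: -x along the arm to its tip, y along the hinge.
- pulley: Silver grooved pulley wheel, 48 mm in diameter, 24 mm thick, about 0.16 kg, lying flat on the tin's floor (3 mm up); origin at the centre of its underside, z its axle axis. Can be gripped across the diameter; there is most room for fingers along the tin's y axis.
- mat: Dark rubber mat fixed on the bench, 140 x 140 x 3 mm; origin at the centre of its underside.
- carabiner_a: Bystander: black carabiner lying flat, 65 x 105 x 13 mm; origin about its middle, on the bench.
- carabiner_b: Bystander: black carabiner like the other.
- swivel: Bystander: brass swivel eye standing upright, 65 mm tall, foot 36 mm in diameter; origin under the foot.
- gauge: Bystander: blue plastic spring gauge lying flat, 30 x 110 x 20 mm with a wire hook and ring, 170 mm over all; origin under the middle of its body.
Not all that is in view belongs to the job. There is more than one size of the pulley; the one meant has the size given above. Several things look just like the mat: the one meant starts farthest to the robot's left.

How it is judged:
By the outcome, as a careful person would: the job done as asked, in the order asked, and still so for the second after the job is handed in, while the arm keeps its last pose, push and grip.
It also fails if it takes over 67 s, if anything falls off the work surface, if the arm or the gripper's body presses on something with over 40 N, if the wrist force passes 120 N, or if a joint passes its speed limit or range.

## Robot

A 7-joint arm with a two-finger parallel gripper is mounted at the origin on the work surface. World frame = base frame: x ahead of the robot, y to its left, z up, the work surface at z = 0. Lengths are in m, angles in degrees, forces in N, time in s.
With the tool pointing down it reaches from about 0.35 to 0.775 m from the base axis. Payload 3.1 kg.
Tool frame: the origin (TCP) lies midway between the tips of the shut fingers; the grasp point (between the pads) lies 19 mm behind it; z points along the fingers, x is the direction in which the jaws open and shut, and the axes are right-handed (so a half turn about z gives the same grasp; the last joint's range is limited). The gripper opens to 85 mm and grips with 20 to 120 N. Pads are 22 mm wide; open, the fingers measure 114 mm over their backs; the gripper's body (76 mm by 85 mm) begins 54 mm behind the grasp point. The pads swing forward as they close: fully open they stand 13 mm farther back than shut.
Start: joints at [-72.347, 17.813, 0.802, 86.603, -0.252, 75.585, -1.558], TCP at [0.188, 0.517, 0.231] pointing down, gripper open.
Joint ranges: [-154.91, 154.91], [-16.99, 109.72], [-72.82, 74.43], [7.12, 147.25], [-82.49, 262.49], [11.32, 116.49], [-174.64, 174.64]. Speed limits (degrees/s): [159.86, 159.86, 180, 180, 180, 180, 180].

## Interface

Orientations are given as [roll, pitch, yaw] about the fixed x, y, z axes, in that order (R = Rz(yaw) Ry(pitch) Rx(roll)).
In Python, from plant import bot, vision, ticket gives the robot as it stands.
- The arm moves only by the tool step_arm, never from a script. Its argument "increments" is a list of rows, each a list of 6 numbers: the shift along the tool's x, y, z in cm, then the turn, a rotation vector about the tool's x, y, z in rad. In form: [[tx, ty, tz, ax, ay, az], ...]. A call has exactly 8 rows; each row shifts and turns the commanded pose from where the row before left it, along the tool's axes as they then stand; what a row does not reach is not made up. A row lasts 1/8 s, in which the tool goes at most 62.5 mm and 10.7 degrees, less where a joint would pass 70% of its speed; a pose out of reach is approached as far as the arm can. A call with a gripper value outside its range is refused whole. "gripper" is the opening, from 0 (shut) to 1 (fully open), set as the call begins (left out, the last holds). The fingers move at their own pace and stop on an object; "grip_force" is the grip in N (left out, the last holds). Time passes only in rows, so rows that do not move let the fingers close, or fill a call up. It gives the time, the measured TCP pose, the force and the opening at its end, in the units of the state.
- bot.observe(): the state, without advancing time (a new reading comes with each control period).
- vision.get_image(name): name is "scene" or "side" or "wrist"; returns a dict with "img" (400x640x3 uint8, red, green, blue), "fx", "fy", "cx", "cy" (pixels), "world_to_cam" (4x4, takes a point from world to camera coordinates). Camera axes: x right, y up, looking along -z (the intrinsics and any distortion apply to the point x, -y, -z); pixel columns grow to the right and rows downward; lengths in m; the calibration is good to about 2 mm. The wrist camera is an equidistant fisheye: a pixel r from the principal point sees the ray r / f radians off the axis. A picture is of the moment at which its call begins. There is no depth.
- ticket.hand_in(): hands the job in, once; it reports no verdict.
Trained networks look in the newest picture that a camera, given by its name, has taken for a name from the list of things; names that differ only in an ending like _2 or _b are one class to them, and where a whole thing is asked for, a point or a joint stands for the part that bears it (a point fixed in the world has none). Each returns a list of dicts, best first, with "p" (0 to 1); they miss things now and then, are a little off and sometimes report something else, mostly with a low value. They report only what shows in the picture. A call takes as long as a camera call. They do not tell look-alikes from the thing itself.
- vision.search_frame(thing, camera): "bbox" ([left, top, right, bottom] in pixels, round what is visible of it).
The state is a dict: "time_s": time; "q": joint angles; "qvel": joint speeds; "joint_torque": joint torques, N m; "ee_pos": TCP position; "tool_rot": TCP orientation; "wrist_force": force on the tool from outside, world axes, zero at the start; "moment": the same for the moment, N m; "grip_width": finger opening in m.
Only numpy, scipy, OpenCV 4.12 (cv2) and the standard library are available. Lean on these libraries where they do the work, as an engineer would, in place of code of your own. Each camera call takes 0.05 s, during which the arm holds its last target.

## Working session

There is one attempt and no reset: what is moved stays moved. The work goes in short steps, Python scripts to look and compute and a tool call to move; the robot and the scene stay as the last step left them, time stands still between calls to the robot, and variables do not carry over. Pictures are saved under pics/ and viewed, and the job is handed in when it is done.

Besides the shell and the picture viewer there is one more tool, called after "Request:" as name(argument=value, ...), one argument or row to a line, values as JSON. step_arm: Moves the arm, as the interface text tells. Its arguments: {"type":"object","properties":{"increments":{"type":"array","items":{"type":"array","items":{"type":"number"}}},"gripper":{"type":"number"},"grip_force":{"type":"number"}},"required":["increments"]}

```bash
ls; mkdir -p pics
cat > h.py <<'E'
import numpy as np, cv2
from plant import bot, vision, ticket
from scipy.spatial.transform import Rotation as R
def ray(im,u,v):
    W=np.array(im["world_to_cam"]);x=(u-im["cx"])/im["fx"];y=(v-im["cy"])/im["fy"]
    if im.get("_fish"):
        r=np.hypot(x,y);d=np.array([np.sin(r)*x/max(r,1e-9),-np.sin(r)*y/max(r,1e-9),-np.cos(r)])
    else: d=np.array([x,-y,-1.])
    Rm=W[:3,:3];o=-Rm.T@W[:3,3];return o,Rm.T@d
def atz(im,u,v,z):
    o,d=ray(im,u,v);return o+d*(z-o[2])/d[2]
def proj(im,p):
    W=np.array(im["world_to_cam"]);c=W[:3,:3]@np.array(p)+W[:3,3];x,y,z=c[0],-c[1],-c[2]
    if im.get("_fish"):
        r=np.hypot(x,y);t=np.arctan2(r,z);return im["cx"]+im["fx"]*t*x/r,im["cy"]+im["fy"]*t*y/r
    return im["cx"]+im["fx"]*x/z,im["cy"]+im["fy"]*y/z
def get(n,save=None):
    im=dict(vision.get_image(n)); im["_fish"]=(n=="wrist")
    if save: cv2.imwrite("pics/"+save,np.ascontiguousarray(im["img"][:,:,::-1]))
    return im
E
python3 - <<'E'
from h import *
print(bot.observe())
for n in ["scene","side","wrist"]:
    im=get(n,n+"0.png"); print(n,im.keys(),im["fx"],im["cx"],im["cy"]); 
    W=np.array(im["world_to_cam"]);print(-W[:3,:3].T@W[:3,3])
    for t in ["tin","lid","lid_bar","index","index_tip","pulley","mat","carabiner_a","swivel","gauge"]:
        print(t,[(np.round(d["bbox"]).astype(int).tolist(),round(d["p"],2)) for d in vision.search_frame(t,n)])
E
```

```text
pics
{'time_s': 0.0, 'q': array([-72.34541279,  17.86042276,   0.80155206,  86.69198337,
        -0.25282594,  75.58507648,  -1.55609999]), 'qvel': array([-0.0603543 , -0.02954949,  0.01241926,  0.03504481,  0.01903215,
        0.02105191,  0.0074292 ]), 'joint_torque': array([-5.81043132e-04, -3.79908836e+01,  1.45444586e-01, -2.30592388e+01,
        1.20849075e-02,  1.33133479e-02, -3.32967574e-06]), 'ee_pos': array([0.18823818, 0.51600241, 0.23022103]), 'tool_rot': array([1.79995204e+02, 1.35628804e-01, 6.99628594e+01]), 'wrist_force': array([-0.05897305, -0.62021656, -0.10576735]), 'moment': array([ 0.02697695, -0.00052697,  0.07546192]), 'grip_width': 0.08528765048293652}
scene dict_keys(['img', 'fx', 'fy', 'cx', 'cy', 'world_to_cam', '_fish']) 498.855597475352 326.31391545628117 202.25165008772655
[1.37244816 0.32314434 0.67922213]
tin [([379, 182, 517, 271], 0.84)]
lid [([382, 186, 502, 247], 0.84)]
lid_bar [([382, 184, 503, 245], 0.96)]
index [([498, 189, 521, 250], 0.47)]
index_tip [([503, 193, 515, 252], 0.71)]
pulley [([406, 254, 426, 274], 0.77)]
mat [([140, 174, 208, 207
[... 701 characters left out ...]
4, 160, 335, 171], 0.62), ([265, 109, 296, 126], 0.52)]
mat [([311, 242, 401, 303], 0.9), ([228, 293, 317, 375], 0.79), ([350, 321, 457, 400], 0.59)]
carabiner_a [([398, 226, 438, 253], 0.65), ([268, 210, 295, 238], 0.59)]
swivel [([326, 192, 339, 217], 0.8), ([397, 229, 438, 254], 0.62)]
gauge [([364, 164, 386, 196], 0.73)]
wrist dict_keys(['img', 'fx', 'fy', 'cx', 'cy', 'world_to_cam', '_fish']) 309.70691628693146 317.96732477032384 198.06455580659008
[0.1186922  0.54266276 0.37444838]
tin [([156, 332, 271, 393], 0.78)]
lid []
lid_bar []
index []
index_tip []
pulley []
mat [([12, 311, 62, 355], 0.82), ([42, 373, 60, 392], 0.75)]
carabiner_a []
swivel [([149, 394, 167, 400], 0.62)]
gauge []
```

View pictures.

View pics/scene0.png

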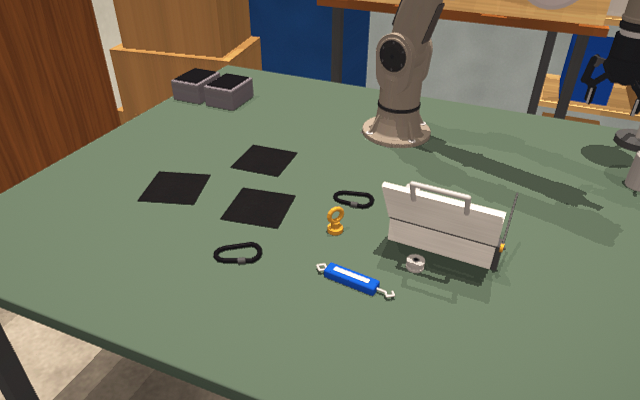

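View pics/side0.png

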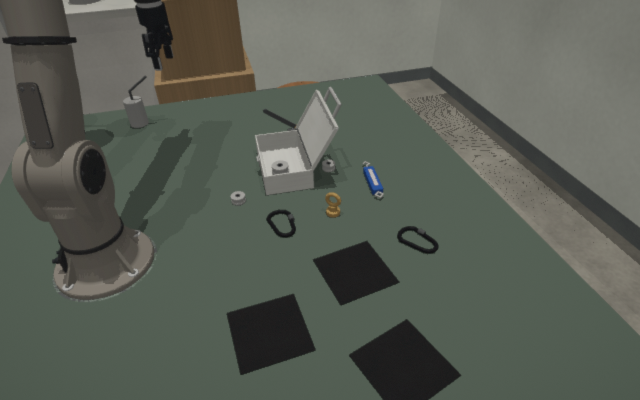

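View pics/wrist0.png

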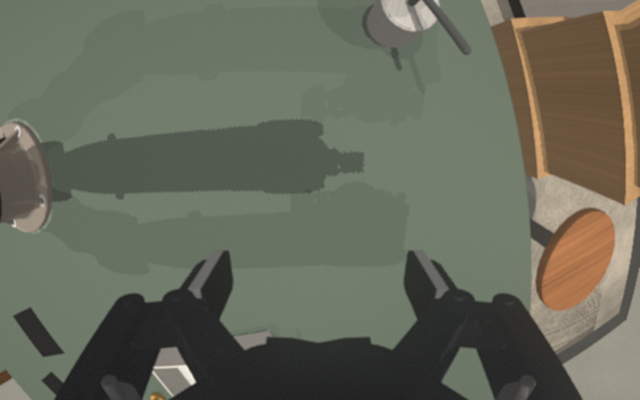

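Run:
```python
from h import *
im=get("scene"); sd=get("side")
for b in [(140,174,208,207),(218,190,292,227),(229,145,296,180)]:
    print("mat",atz(im,(b[0]+b[2])/2,(b[1]+b[3])/2,.003))
for b in [(311,242,401,303),(228,293,317,375),(350,321,457,400)]:
    print("mat side",atz(sd,(b[0]+b[2])/2,(b[1]+b[3])/2,.003))
for n,u,v,z in [("pul in",280,165,.027),("behind",328,163,.024),("front",238,195,.024),("swivel foot",333,214,0),("tin corner",256,134,.06),("tin c2",262,166,.06),("c3",313,160,.06),("c4",300,131,.06),("cara",282,224,0)]:
    print(n,atz(sd,u,v,z))
cv2.imwrite("pics/sideT.png",cv2.resize(sd["img"][70:220,220:400,::-1],None,fx=4,fy=4,interpolation=cv2.INTER_CUBIC))
cv2.imwrite("pics/sceneT.png",cv2.resize(im["img"][160:310,370:540,::-1],None,fx=4,fy=4,interpolation=cv2.INTER_CUBIC))
```

```text
mat [ 0.5500785  -0.41606835  0.003     ]
mat [ 0.53881129 -0.193731    0.003     ]
mat [ 0.33806151 -0.28248579  0.003     ]
mat side [ 0.52687543 -0.19535532  0.003     ]
mat side [ 0.32379428 -0.29397692  0.003     ]
mat side [ 0.53671114 -0.41560324  0.003     ]
pul in [0.45141584 0.22548571 0.027     ]
behind [0.5844612  0.19818939 0.024     ]
front [0.31909029 0.12719399 0.024     ]
swivel foot [0.53925727 0.00821066 0.        ]
tin corner [0.40976091 0.36056028 0.06      ]
tin c2 [0.39646595 0.18666325 0.06      ]
c3 [0.53433653 0.1729676  0.06      ]
c4 [0.53930093 0.33718085 0.06      ]
cara [0.40810235 0.00962239 0.        ]
```

View pics/sideT.png

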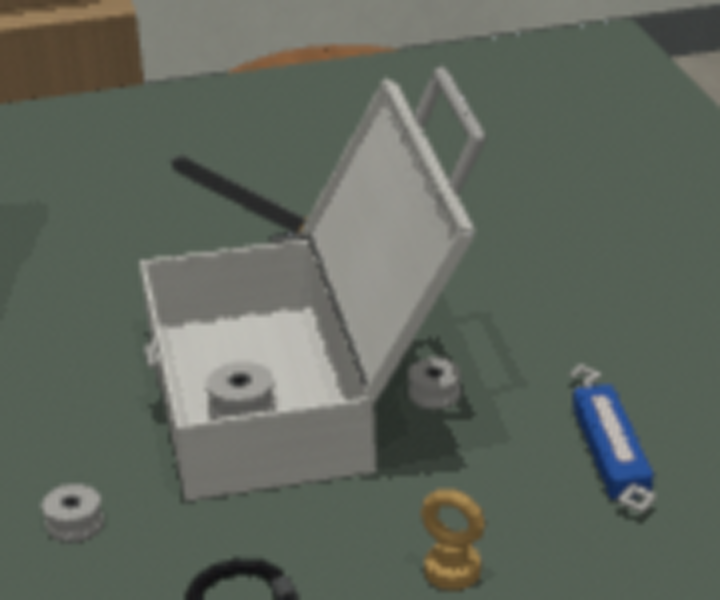

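View pics/sceneT.png

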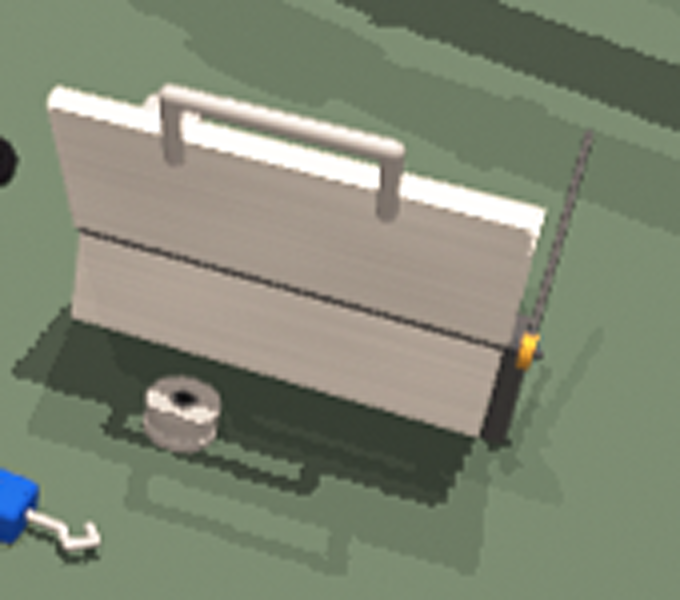

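```bash
cat >> h.py <<'E'
def tri(obs):
    A=np.zeros((3,3));b=np.zeros(3)
    for im,u,v in obs:
        o,d=ray(im,u,v);d=d/np.linalg.norm(d);P=np.eye(3)-np.outer(d,d);A+=P;b+=P@o
    p=np.linalg.solve(A,b)
    return p,[np.round(np.array(proj(im,p))-(u,v),1) for im,u,v in obs]
E
python3 - <<'E'
from h import *
from scipy.optimize import least_squares
sd=get("side");sc=get("scene")
S=lambda u,v:(220+u/4,70+v/4); C=lambda u,v:(370+u/4,160+v/4)
obs=[(sd,(-.065,.11,.06),S(142,262)),(sd,(-.065,-.11,.06),S(178,430)),(sd,(.065,-.11,.06),S(373,402)),
(sd,(-.065,-.11,0),S(187,500)),(sd,(.065,-.11,0),S(373,470)),
(sc,(.065,-.11,0),C(72,318)),(sc,(.065,.11,0),C(480,436)),(sc,(.065,-.11,.06),C(78,232)),(sc,(.065,.11,.06),C(500,352))]
def T(p,x): c,s=np.cos(p[2]),np.sin(p[2]);return (p[0]+c*x[0]-s*x[1],p[1]+s*x[0]+c*x[1],x[2])
f=lambda p:np.concatenate([np.array(proj(i,T(p,x)))-uv for i,x,uv in obs])
r=least_squares(f,[.47,.26,0],loss="soft_l1");print(r.x,np.round(f(r.x).reshape(-1,2),1))
# pulley: top rim center in side
u,v=S(240,383);w=atz(sd,u,v,.027);print("pulley",w,(atz(sd,*S(207,383),.027)-atz(sd,*S(274,383),.027)))
c,s=np.cos(r.x[2]),np.sin(r.x[2]);d=w[:2]-r.x[:2];print("in tin",c*d[0]+s*d[1],-s*d[0]+c*d[1])
# mat corners
E
```

```text
[ 0.46506421  0.24131358 -0.06031196] [[-0.2 -0.5]
 [-0.1 -0.7]
 [ 0.3 -0.7]
 [-0.1  0.1]
 [ 0.9  0.5]
 [-0.4 -0.2]
 [-0.5  0.6]
 [ 0.4 -0.9]
 [ 0.5 -1.3]]
pulley [0.45062491 0.22179355 0.027     ] [-0.04500173  0.01440119  0.        ]
in tin -0.013236470785385038 -0.020354874178291796
```

```bash
cat >> h.py <<'E'
np.set_printoptions(suppress=True,precision=4)
def pose():
    s=bot.observe();return np.array(s["ee_pos"]),R.from_euler("xyz",s["tool_rot"],degrees=True),s
def plan(p1,r1,n=8,cur=None):
    p0,r0,_=pose() if cur is None else (*cur,0)
    p1=np.array(p1);r1=R.from_euler("xyz",r1,degrees=True) if not isinstance(r1,R) else r1
    rv=(r0.inv()*r1).as_rotvec()
    P=[p0+(p1-p0)*i/n for i in range(n+1)];Q=[r0*R.from_rotvec(rv*i/n) for i in range(n+1)]
    print("step mm",np.linalg.norm(p1-p0)/n*1e3,"deg",np.degrees(np.linalg.norm(rv))/n)
    rows=[np.r_[100*Q[i].inv().apply(P[i+1]-P[i]),(Q[i].inv()*Q[i+1]).as_rotvec()].round(3).tolist() for i in range(n)]
    for r in rows: print(r,end=",\n")
    return p1,r1
E
python3 - <<'E'
from h import *
plan([.4506,.2218,.26],[180,0,86.54],8)
E
```

```text
step mm 49.45240473371577 deg 2.0721898204556717
[-2.341, 4.341, -0.359, 0.0, -0.0, -0.036],
[-2.496, 4.254, -0.359, 0.0, -0.0, -0.036],
[-2.648, 4.161, -0.359, 0.0, -0.0, -0.036],
[-2.797, 4.062, -0.359, 0.0, -0.0, -0.036],
[-2.942, 3.959, -0.359, 0.0, -0.0, -0.036],
[-3.083, 3.85, -0.359, 0.0, -0.0, -0.036],
[-3.22, 3.736, -0.359, 0.0, -0.0, -0.036],
[-3.353, 3.617, -0.359, 0.0, -0.0, -0.036],
```

Request:
step_arm(
  increments=[
    [-2.34,4.34,-0.36,0,0,-0.036],
    [-2.5,4.25,-0.36,0,0,-0.036],
    [-2.65,4.16,-0.36,0,0,-0.036],
    [-2.8,4.06,-0.36,0,0,-0.036],
    [-2.94,3.96,-0.36,0,0,-0.036],
    [-3.08,3.85,-0.36,0,0,-0.036],
    [-3.22,3.74,-0.36,0,0,-0.036],
    [-3.35,3.62,-0.36,0,0,-0.036],
  ],
  gripper=1,
)

```text
time_s: 2.85
ee_pos: [0.4514, 0.2205, 0.2605]
tool_rot: [180.0, -0.0, 86.5]
wrist_force: [0.9, 0.2, -0.3]
grip_width: 0.0856
```

Run:
```python
from h import *
im=get("wrist","w1.png");p,r,s=pose();print(p,s["tool_rot"],s["time_s"],s["qvel"])
print([(d["bbox"],d["p"]) for d in vision.search_frame("pulley","wrist")])
print(proj(im,[.4506,.2218,.027]))
plan([.4506,.2218,.12],[180,0,86.54],4)
```

```text
[0.4572 0.2121 0.2611] [179.6018   0.2806  85.8838] 2.9 [ -1.5272  -1.2897   0.4728   1.5439   1.5678   0.3043 -11.898 ]
[([305.9, 141.0, 341.4, 184.7], 0.98), ([228.6, 48.6, 257.1, 82.6], 0.83)]
(np.float64(318.48536592421493), np.float64(165.21523083181359))
step mm 35.274865946977584 deg 0.20765065479664463
[0.18, -0.14, 3.52, 0.001, 0.001, -0.003],
[0.178, -0.135, 3.52, 0.001, 0.001, -0.003],
[0.175, -0.131, 3.521, 0.001, 0.001, -0.003],
[0.173, -0.126, 3.521, 0.001, 0.001, -0.003],
```

View pics/w1.png

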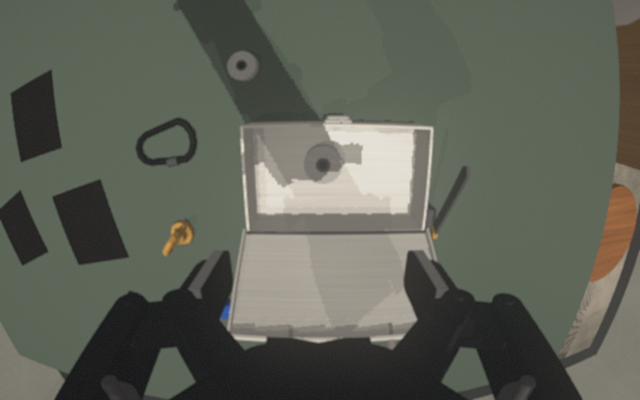

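Request:
step_arm(
  increments=[
    [0,0,2.5,0,0,0],
    [0,0,2.5,0,0,0],
    [0,0,2.5,0,0,0],
    [0,0,2.5,0,0,0],
    [0,0,1.5,0,0,0],
    [0,0,0.5,0,0,0],
    [0,0,0,0,0,0],
    [0,0,0,0,0,0],
  ],
)

```text
time_s: 3.95
ee_pos: [0.4512, 0.2221, 0.1411]
tool_rot: [179.9, -0.1, 86.5]
wrist_force: [-0.8, 0.1, 0.1]
grip_width: 0.0857
```

Run:
```python
from h import *
im=get("wrist","w2.png");p,r,s=pose();print(p,s["tool_rot"],s["time_s"],s["qvel"])
print([(d["bbox"],d["p"]) for d in vision.search_frame("pulley","wrist")])
print(proj(im,[.4506,.2218,.027]))
b=vision.search_frame("pulley","wrist")[0]["bbox"]
print(atz(im,(b[0]+b[2])/2,(b[1]+b[3])/2,.02))
for z in (.027,.003):
  for x in [(-.062,.107),(-.062,-.107),(.062,-.107),(.062,.107)]:
    c,sn=np.cos(-.0603),np.sin(-.0603);print(np.round(proj(im,[.4651+c*x[0]-sn*x[1],.2413+sn*x[0]+c*x[1],z if z<.01 else .06])),end=" ")
```

```text
[0.4511 0.222  0.1411] [179.9018  -0.0668  86.4634] 4.0 [ 0.0215 -0.041   0.0647  0.2069  0.0971 -0.0992  0.1009]
[([190.4, 30.8, 232.9, 74.1], 0.61), ([295.1, 159.4, 352.7, 219.8], 0.56)]
(np.float64(316.9552100538146), np.float64(191.91228860703444))
[0.321  0.1383 0.02  ]
[477. 145.] [203. 143.] [219. 284.] [456. 281.] [449. 137.] [224. 135.] [234. 255.] [436. 253.]
```

View pics/w2.png

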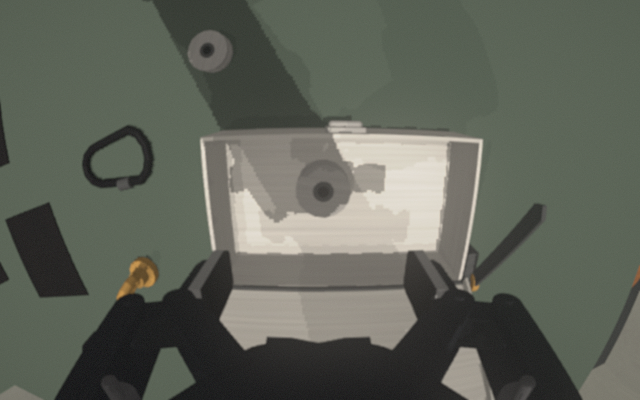

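Run:
```python
from h import *
im=get("wrist");print(atz(im,323,188,.027), atz(im,299,188,.027)-atz(im,349,188,.027))
c=atz(im,323,188,.027)
plan([c[0],c[1],.006],[180,0,86.54],8)
```

```text
[0.447 0.227 0.027] [-0.0026 -0.043   0.    ]
step mm 16.853752639621316 deg 0.013574867248984747
[0.06, -0.053, 1.683, 0.0, -0.0, -0.0],
[0.061, -0.053, 1.683, 0.0, -0.0, -0.0],
[0.061, -0.053, 1.683, 0.0, -0.0, -0.0],
[0.061, -0.052, 1.683, 0.0, -0.0, -0.0],
[0.061, -0.052, 1.683, 0.0, -0.0, -0.0],
[0.061, -0.052, 1.683, 0.0, -0.0, -0.0],
[0.061, -0.052, 1.683, 0.0, -0.0, -0.0],
[0.062, -0.052, 1.683, 0.0, -0.0, -0.0],
```

Request:
step_arm(
  increments=[
    [0.06,-0.06,2.0,0,0,0],
    [0.06,-0.06,2.0,0,0,0],
    [0.06,-0.06,2.0,0,0,0],
    [0.06,-0.04,2.0,0,0,0],
    [0,0,2.0,0,0,0],
    [0,0,1.5,0,0,0],
    [0,0,1.0,0,0,0],
    [0,0,0.6,0,0,0],
  ],
)

```text
time_s: 5.15
ee_pos: [0.4485, 0.2242, 0.0088]
tool_rot: [180.0, -0.0, 86.5]
wrist_force: [-0.4, -0.5, -0.8]
grip_width: 0.0852
```

Request:
step_arm(
  increments=[
    [0,0,0.4,0,0,0],
    [0,0,0,0,0,0],
    [0,0,0,0,0,0],
    [0,0,0,0,0,0],
    [0,0,0,0,0,0],
    [0,0,0,0,0,0],
    [0,0,0,0,0,0],
    [0,0,0,0,0,0],
  ],
  gripper=0,
  grip_force=40,
)

```text
time_s: 6.15
ee_pos: [0.4488, 0.2247, 0.0057]
tool_rot: [179.9, -0.1, 86.5]
wrist_force: [-0.3, 0.9, 4.8]
grip_width: 0.0465
```

Run:
```python
from h import *
im=get("wrist","w3.png");p,r,s=pose();print(p,s["tool_rot"],s["time_s"],s["grip_width"],s["wrist_force"])
sc=get("scene","sc3.png");sd=get("side","sd3.png")
cv2.imwrite("pics/sc3m.png",cv2.resize(sc["img"][135:245,130:310,::-1],None,fx=4,fy=4,interpolation=cv2.INTER_CUBIC))
cv2.imwrite("pics/sd3m.png",cv2.resize(sd["img"][230:315,300:410,::-1],None,fx=6,fy=6,interpolation=cv2.INTER_CUBIC))
```

```text
[0.4488 0.2247 0.0057] [179.9491  -0.0566  86.4718] 6.2 0.046267832474886535 [-1.5877  0.1689  5.7424]
```

View pics/w3.png

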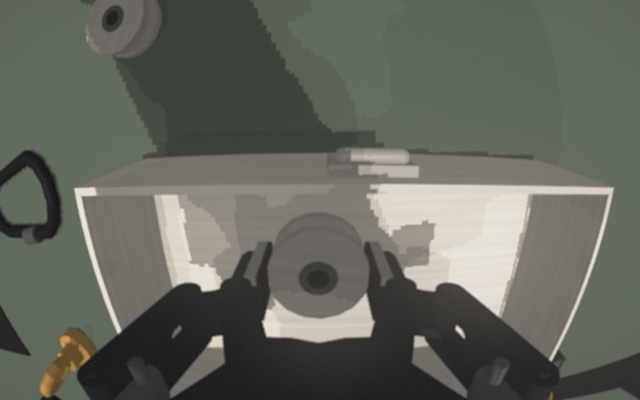

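View pics/sc3m.png

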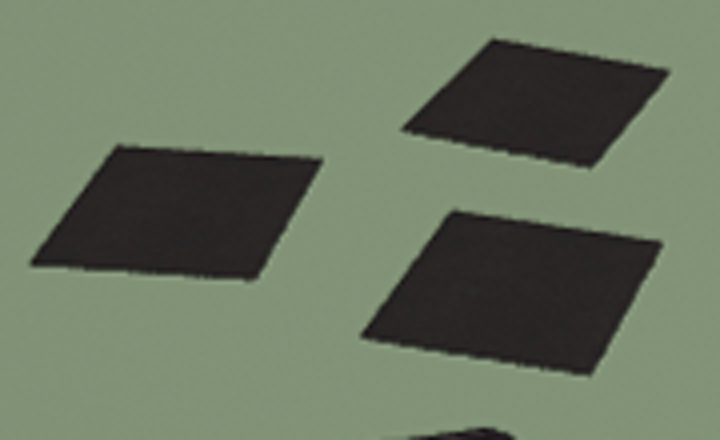

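View pics/sd3m.png

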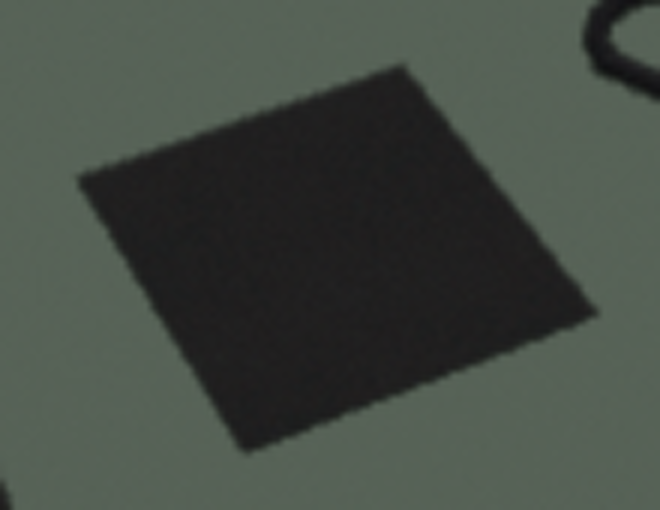

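Run:
```python
from h import *
sc=get("scene");sd=get("side")
a=[atz(sd,300+u/6,230+v/6,.003) for u,v in [(78,178),(403,66),(598,313),(245,452)]]
b=[atz(sc,130+u/4,135+v/4,.003) for u,v in [(452,211),(662,241),(591,375),(361,338)]]
print(np.array(a),np.mean(a,0));print(np.array(b),np.mean(b,0))
m=(np.mean(a,0)+np.mean(b,0))/2
p,r,s=pose();print(p)
p1=p+[0,0,.16]
plan(p1,r,8); plan([m[0],m[1],p1[2]],r,10,(p1,r))
```

```text
[[ 0.4483 -0.1314  0.003 ]
 [ 0.5849 -0.1114  0.003 ]
 [ 0.6053 -0.2477  0.003 ]
 [ 0.4682 -0.2685  0.003 ]] [ 0.5267 -0.1898  0.003 ]
[[ 0.4707 -0.266   0.003 ]
 [ 0.4491 -0.1305  0.003 ]
 [ 0.5881 -0.1085  0.003 ]
 [ 0.609  -0.2449  0.003 ]] [ 0.5292 -0.1874  0.003 ]
[0.4488 0.2247 0.0058]
step mm 20.0 deg 0.0
[0.002, 0.002, -2.0, 0.0, 0.0, 0.0],
[0.002, 0.002, -2.0, 0.0, 0.0, 0.0],
[0.002, 0.002, -2.0, 0.0, 0.0, 0.0],
[0.002, 0.002, -2.0, 0.0, 0.0, 0.0],
[0.002, 0.002, -2.0, 0.0, 0.0, 0.0],
[0.002, 0.002, -2.0, 0.0, 0.0, 0.0],
[0.002, 0.002, -2.0, 0.0, 0.0, 0.0],
[0.002, 0.002, -2.0, 0.0, 0.0, 0.0],
step mm 42.08310637325576 deg 0.0
[-4.077, 1.045, -0.003, 0.0, 0.0, 0.0],
[-4.077, 1.045, -0.003, 0.0, 0.0, 0.0],
[-4.077, 1.045, -0.003, 0.0, 0.0, 0.0],
[-4.077, 1.045, -0.003, 0.0, 0.0, 0.0],
[-4.077, 1.045, -0.003, 0.0, 0.0, 0.0],
[-4.077, 1.045, -0.003, 0.0, 0.0, 0.0],
[-4.077, 1.045, -0.003, 0.0, 0.0, 0.0],
[-4.077, 1.045, -0.003, 0.0, 0.0, 0.0],
[-4.077, 1.045, -0.003, 0.0, 0.0, 0.0],
[-4.077, 1.045, -0.003, 0.0, 0.0, 0.0],
```

Mat centre (0.528, -0.189), both cameras agree to 3 mm. Lift and carry.

Request:
step_arm(
  increments=[
    [0,0,-0.5,0,0,0],
    [0,0,-1.5,0,0,0],
    [0,0,-2.5,0,0,0],
    [0,0,-2.5,0,0,0],
    [0,0,-2.5,0,0,0],
    [0,0,-2.5,0,0,0],
    [0,0,-2.0,0,0,0],
    [-1.0,0.25,-1.0,0,0,0],
  ],
)

```text
time_s: 7.4
ee_pos: [0.4506, 0.2147, 0.1567]
tool_rot: [179.9, -0.1, 86.6]
wrist_force: [0.3, -0.3, -1.7]
grip_width: 0.0463
```

Request:
step_arm(
  increments=[
    [-3.0,0.75,0,0,0,0],
    [-5.2,1.35,0,0,0,0],
    [-5.2,1.35,0,0,0,0],
    [-5.2,1.35,0,0,0,0],
    [-5.2,1.35,0,0,0,0],
    [-5.2,1.35,0,0,0,0],
    [-5.2,1.35,0,0,0,0],
    [-3.5,0.9,0,0,0,0],
  ],
)

```text
time_s: 8.4
ee_pos: [0.523, -0.1727, 0.1549]
tool_rot: [-179.9, 0.1, 86.2]
wrist_force: [0.3, -0.1, -1.2]
grip_width: 0.046
```

Run:
```python
from h import *
im=get("wrist","w4.png");p,r,s=pose();print(p,s["tool_rot"],s["time_s"],s["grip_width"],s["wrist_force"],s["qvel"])
plan([.528,-.1886,.0075],[180,0,86.5],8)
```

```text
[ 0.523  -0.1791  0.1552] [179.9585   0.469   85.8667] 8.45 0.04600678551665653 [ 0.7708 -6.9162 -0.9671] [-2.1022 -2.0579  0.2689  2.327   1.8357  0.2849 -6.1062]
step mm 18.512832969596214 deg 0.09862229003881315
[-0.098, 0.069, 1.847, 0.0, 0.001, -0.001],
[-0.1, 0.07, 1.847, 0.0, 0.001, -0.001],
[-0.102, 0.07, 1.847, 0.0, 0.001, -0.001],
[-0.104, 0.07, 1.847, 0.0, 0.001, -0.001],
[-0.106, 0.07, 1.847, 0.0, 0.001, -0.001],
[-0.108, 0.07, 1.847, 0.0, 0.001, -0.001],
[-0.11, 0.07, 1.847, 0.0, 0.001, -0.001],
[-0.112, 0.07, 1.847, 0.0, 0.001, -0.001],
```

View pics/w4.png

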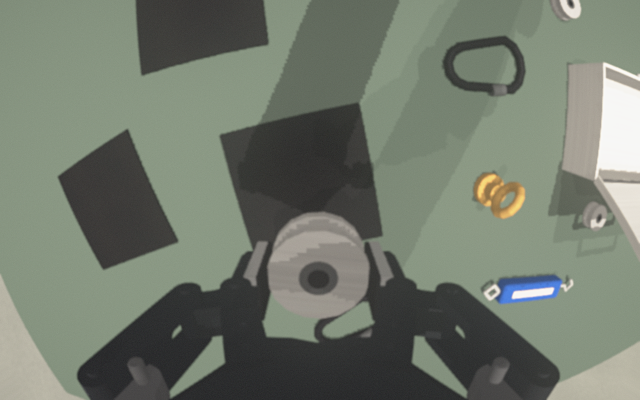

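Request:
step_arm(
  increments=[
    [-0.8,0.2,1.0,0,0,0],
    [-0.8,0.2,2.0,0,0,0],
    [-0.4,0,2.0,0,0,0],
    [0,0,2.0,0,0,0],
    [0,0,2.0,0,0,0],
    [0,0,2.0,0,0,0],
    [0,0,1.0,0,0,0],
    [0,0,0,0,0,0],
  ],
)

```text
time_s: 9.45
ee_pos: [0.5262, -0.1873, 0.0341]
tool_rot: [-179.9, -0.1, 86.5]
wrist_force: [0.4, -0.4, -1.3]
grip_width: 0.0466
```

Request:
step_arm(
  increments=[
    [0,0,0.8,0,0,0],
    [0,0,0.8,0,0,0],
    [0,0,0.5,0,0,0],
    [0,0,0.3,0,0,0],
    [0,0,0.2,0,0,0],
    [0,0,0,0,0,0],
    [0,0,0,0,0,0],
    [0,0,0,0,0,0],
  ],
)

```text
time_s: 10.45
ee_pos: [0.5272, -0.1885, 0.0093]
tool_rot: [180.0, 0.0, 86.5]
wrist_force: [1.1, -0.3, -1.1]
grip_width: 0.0461
```

Request:
step_arm(
  increments=[
    [0,0,0.15,0,0,0],
    [0,0,0.1,0,0,0],
    [0,0,0.05,0,0,0],
    [0,0,0,0,0,0],
    [0,0,0,0,0,0],
    [0,0,0,0,0,0],
    [0,0,0,0,0,0],
    [0,0,0,0,0,0],
  ],
)

```text
time_s: 11.45
ee_pos: [0.5271, -0.1884, 0.0061]
tool_rot: [180.0, -0.0, 86.5]
wrist_force: [0.5, 0.5, -2.5]
grip_width: 0.0463
```

Request:
step_arm(
  increments=[
    [0,0,0.05,0,0,0],
    [0,0,0.05,0,0,0],
    [0,0,0,0,0,0],
    [0,0,0,0,0,0],
    [0,0,0,0,0,0],
    [0,0,0,0,0,0],
    [0,0,0,0,0,0],
    [0,0,0,0,0,0],
  ],
)

```text
time_s: 12.45
ee_pos: [0.5272, -0.1884, 0.0058]
tool_rot: [180.0, -0.0, 86.5]
wrist_force: [-2.7, 0.9, 5.0]
grip_width: 0.0462
```

Contact. Release, then rise.

Request:
step_arm(
  increments=[
    [0,0,0,0,0,0],
    [0,0,0,0,0,0],
    [0,0,0,0,0,0],
    [0,0,0,0,0,0],
    [0,0,-0.5,0,0,0],
    [0,0,-1.5,0,0,0],
    [0,0,-2.5,0,0,0],
    [0,0,-3,0,0,0],
  ],
  gripper=1,
)

```text
time_s: 13.45
ee_pos: [0.527, -0.1885, 0.0816]
tool_rot: [180.0, 0.0, 86.5]
wrist_force: [0.8, -0.6, -0.0]
grip_width: 0.0854
```

Run:
```python
from h import *
im=get("wrist","w5.png");p,r,s=pose();print(p,s["tool_rot"],s["time_s"],s["grip_width"],s["q"])
sc=get("scene","sc5.png");sd=get("side","sd5.png")
cv2.imwrite("pics/m5.png",np.hstack([cv2.resize(x,(400,400),interpolation=cv2.INTER_CUBIC) for x in (sc["img"][150:250,200:300,::-1],sd["img"][220:320,300:400,::-1])]))
cv2.imwrite("pics/scI.png",cv2.resize(sc["img"][170:270,440:540,::-1],None,fx=6,fy=6,interpolation=cv2.INTER_CUBIC))
cv2.imwrite("pics/sdI.png",cv2.resize(sd["img"][70:170,240:360,::-1],None,fx=6,fy=6,interpolation=cv2.INTER_CUBIC))
```

```text
[ 0.5302 -0.1899  0.0862] [179.5053   0.1102  86.4408] 13.5 0.08521160524889825 [ -0.6003  27.3598  25.3874  97.2849 -13.5177  57.8746 115.8791]
```

View pics/m5.png

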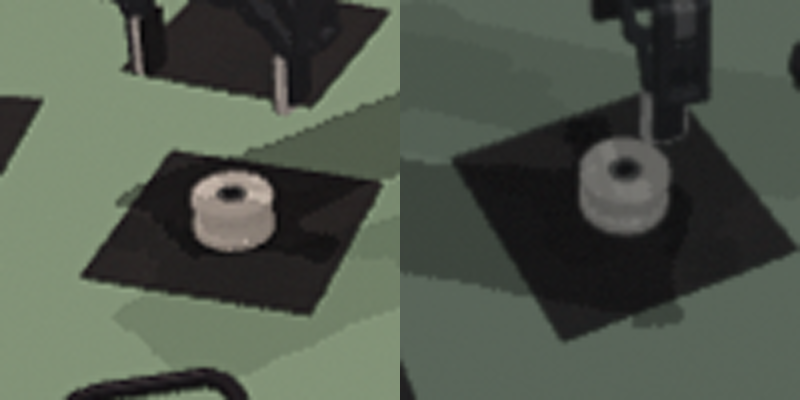

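View pics/scI.png

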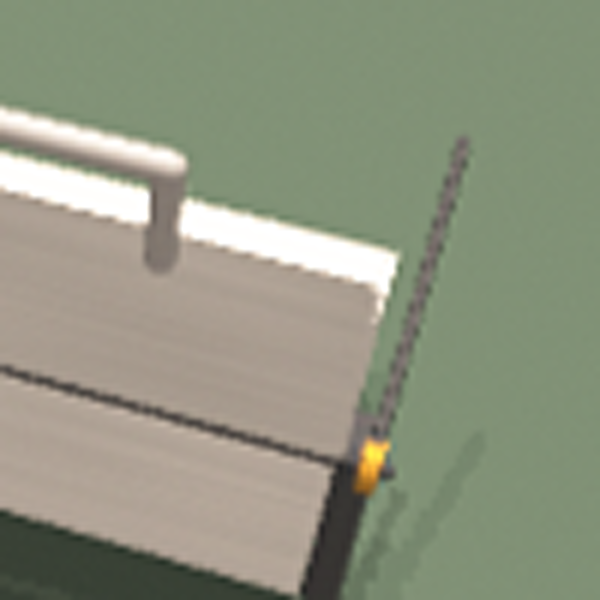

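View pics/sdI.png

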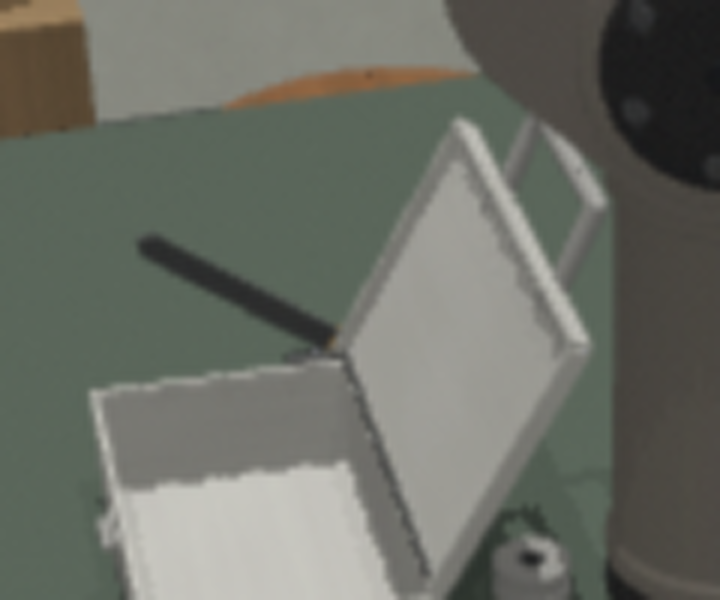

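Run:
```python
from h import *
from scipy.optimize import least_squares
sd=get("side");sc=get("scene");tp=np.array([.4651,.2413,-.0603])
def T(x,p=tp): c,s=np.cos(p[2]),np.sin(p[2]);return np.array([p[0]+c*x[0]-s*x[1],p[1]+s*x[0]+c*x[1],x[2]])
def Ti(w,p=tp):
    c,s=np.cos(p[2]),np.sin(p[2]);d=w[:2]-p[:2];return np.array([c*d[0]+s*d[1],-s*d[0]+c*d[1],w[2]])
ob=[(sd,263.2,110.3),(sc,517.2,192.8)]
p,e=tri(ob);q=Ti(p);print(p,q,e,"ang",np.arctan2(q[2]-.061,.065-q[0]),np.hypot(q[2]-.061,.065-q[0]))
for im,u,v in ob:
  f=lambda a:np.array(proj(im,T([.065-.122*np.cos(a[0]),.122,.061+.122*np.sin(a[0])])))-(u,v)
  r=least_squares(f,[.8]);print(r.x,r.fun)
# slope along arm in images: compare point at crop
for A in(.6,.7,.8,.9,1.0):
  print(A,[np.round(proj(im,T([.065-rr*np.cos(A),.122,.061+rr*np.sin(A)])),1) for im in(sd,sc) for rr in (.02,.122)])
# bar
print("bar pred",[np.round(proj(im,T([.065-.17*np.cos(2.1),y,.061+.17*np.sin(2.1)])),1) for im in (sd,sc) for y in(-.05,.05)])
```

```text
[0.439  0.3638 0.132 ] [-0.0334  0.1207  0.132 ] [array([-0.1, -0.2]), array([-0.2,  0.3])] ang 0.6252122288327403 0.12137067596611273
[0.6194] [-0.5124 -0.3131]
[0.6268] [0.5142 0.127 ]
0.6 [array([292. , 124.7]), array([262.3, 110.7]), array([504.5, 238.9]), array([517.6, 193.6])]
0.7 [array([292.4, 124.2]), array([264.5, 107.3]), array([504.6, 238.6]), array([518.1, 191.3])]
0.8 [array([292.8, 123.7]), array([267.1, 104.1]), array([504.6, 238.4]), array([518.5, 189.6])]
0.9 [array([293.3, 123.3]), array([270. , 101.2]), array([504.6, 238.3]), array([518.8, 188.4])]
1.0 [array([293.8, 122.9]), array([273.2,  98.5]), array([504.6, 238.3]), array([518.8, 187.7])]
bar pred [array([339.9, 104.4]), array([330.5,  88.4]), array([412.2, 184.1]), array([468.2, 198.1])]
```

```bash
cat >> h.py <<'E'
tp=np.array([.4651,.2413,-.0603])
def T(x,p=tp): c,s=np.cos(p[2]),np.sin(p[2]);return np.array([p[0]+c*x[0]-s*x[1],p[1]+s*x[0]+c*x[1],x[2]])
def bar(A,y=0): return T([.065-.17*np.cos(A),y,.061+.17*np.sin(A)])
E
python3 - <<'E'
from h import *
b=bar(2.1);print(b,bar(.622))
p,r,s=pose();print(p,s["tool_rot"])
plan([b[0],b[1],.30],[180,0,-3.46],14)
E
```

```text
[0.6156 0.2322 0.2077] [0.3921 0.2457 0.1601]
[ 0.5269 -0.1883  0.0803] [179.9934  -0.0166  86.4632]
step mm 34.47523684214057 deg 6.42308647122034
[3.037, 0.448, -1.569, -0.0, -0.0, 0.112],
[3.068, 0.105, -1.569, -0.0, -0.0, 0.112],
[3.061, -0.239, -1.569, -0.0, -0.0, 0.112],
[3.015, -0.58, -1.569, -0.0, -0.0, 0.112],
[2.931, -0.913, -1.569, -0.0, -0.0, 0.112],
[2.81, -1.235, -1.569, -0.0, -0.0, 0.112],
[2.654, -1.542, -1.569, -0.0, -0.0, 0.112],
[2.465, -1.829, -1.569, -0.0, -0.0, 0.112],
[2.245, -2.094, -1.569, -0.0, -0.0, 0.112],
[1.997, -2.332, -1.569, -0.0, -0.0, 0.112],
[1.723, -2.54, -1.569, -0.0, -0.0, 0.112],
[1.428, -2.717, -1.569, -0.0, -0.0, 0.112],
[1.115, -2.86, -1.569, -0.0, -0.0, 0.112],
[0.788, -2.967, -1.569, -0.0, -0.0, 0.112],
```

Request:
step_arm(
  increments=[
    [3.04,0.45,-4,0,0,0.112],
    [3.07,0.1,-4,0,0,0.112],
    [3.06,-0.24,-3,0,0,0.112],
    [3.02,-0.58,-3,0,0,0.112],
    [2.93,-0.91,-2.5,0,0,0.112],
    [2.81,-1.24,-2.5,0,0,0.112],
    [2.65,-1.54,-2,0,0,0.112],
    [2.46,-1.83,-1,0,0,0.112],
  ],
)

```text
time_s: 14.7
ee_pos: [0.5777, 0.0529, 0.3002]
tool_rot: [-180.0, 0.0, 34.9]
wrist_force: [0.0, 0.0, -0.9]
grip_width: 0.0851
```

Request:
step_arm(
  increments=[
    [2.24,-2.09,0,0,0,0.112],
    [2.0,-2.33,0,0,0,0.112],
    [1.72,-2.54,0,0,0,0.112],
    [1.43,-2.72,0,0,0,0.112],
    [1.12,-2.86,0,0,0,0.112],
    [0.79,-2.97,0,0,0,0.112],
    [0,0,0,0,0,0],
    [0,0,0,0,0,0],
  ],
)

```text
time_s: 15.7
ee_pos: [0.6152, 0.231, 0.299]
tool_rot: [179.9, 0.1, -3.4]
wrist_force: [0.3, -0.4, 0.4]
grip_width: 0.0857
```

Run:
```python
from h import *
im=get("wrist","w6.png");p,r,s=pose();print(p,s["tool_rot"],s["time_s"],s["grip_width"],s["q"])
sd=get("side","sd6.png")
print([(d["bbox"],d["p"]) for d in vision.search_frame("lid_bar","wrist")])
print([proj(im,bar(2.1,y)) for y in(-.05,0,.05)])
b=bar(2.1);plan([b[0],b[1],.189],[180,0,-3.46],8)
```

```text
[0.6154 0.2304 0.2995] [179.9034   0.0609  -3.4662] 15.75 0.08488019691526791 [-42.0682  33.4572  38.4401  59.8018 -19.9865  92.742  -12.9893]
[([238.1, 58.7, 322.4, 297.6], 0.89), ([145.6, 61.1, 254.9, 73.5], 0.44)]
[(np.float64(317.4936437106101), np.float64(256.259887551689)), (np.float64(317.6029037396809), np.float64(200.2931280694286)), (np.float64(317.7355503818936), np.float64(137.17450738049467))]
step mm 13.901896038046972 deg 0.006245359471955035
[-0.0, -0.024, 1.39, 0.0, 0.0, -0.0],
[-0.0, -0.024, 1.39, 0.0, 0.0, -0.0],
[-0.0, -0.023, 1.39, 0.0, 0.0, -0.0],
[-0.0, -0.023, 1.39, 0.0, 0.0, -0.0],
[-0.0, -0.023, 1.39, 0.0, 0.0, -0.0],
[-0.0, -0.023, 1.39, 0.0, 0.0, -0.0],
[-0.0, -0.023, 1.39, 0.0, 0.0, -0.0],
[-0.001, -0.023, 1.39, 0.0, 0.0, -0.0],
```

View pics/w6.png

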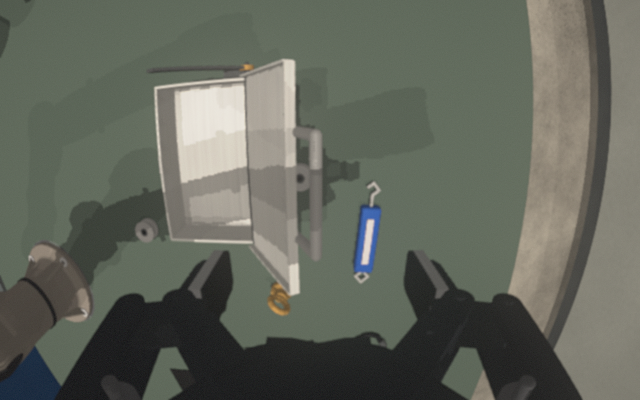

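View pics/sd6.png

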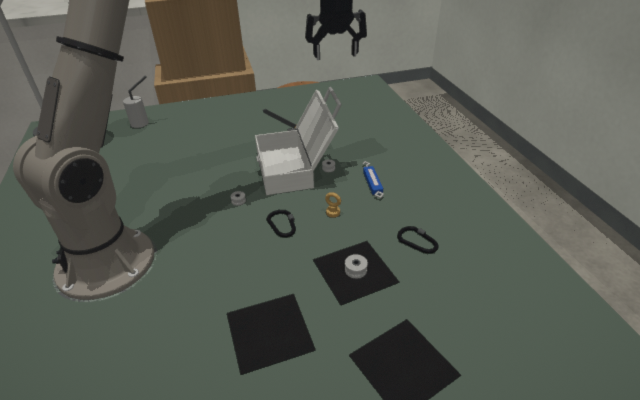

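Request:
step_arm(
  increments=[
    [0,-0.05,1.5,0,0,0],
    [0,-0.05,2,0,0,0],
    [0,0,2,0,0,0],
    [0,0,2,0,0,0],
    [0,0,1.5,0,0,0],
    [0,0,1.2,0,0,0],
    [0,0,0.6,0,0,0],
    [0,0,0.25,0,0,0],
  ],
)

```text
time_s: 16.85
ee_pos: [0.6157, 0.2332, 0.1896]
tool_rot: [-180.0, -0.0, -3.4]
wrist_force: [0.3, -0.4, -0.7]
grip_width: 0.0854
```

Run:
```python
from h import *
im=get("wrist","w7.png");p,r,s=pose();print(p,s["tool_rot"],s["time_s"],s["grip_width"],s["wrist_force"])
sd=get("side");cv2.imwrite("pics/sd7.png",cv2.resize(sd["img"][30:180,240:420,::-1],None,fx=4,fy=4,interpolation=cv2.INTER_CUBIC))
```

```text
[0.6157 0.2331 0.1895] [179.9999  -0.0163  -3.3794] 16.9 0.08489765962965035 [-0.1523  0.1491  0.095 ]
```

View pics/w7.png

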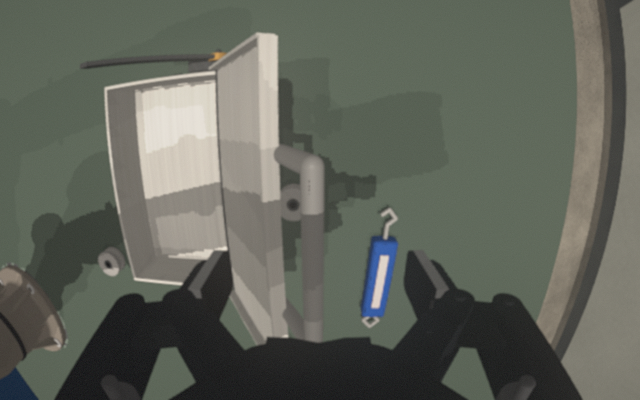

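View pics/sd7.png

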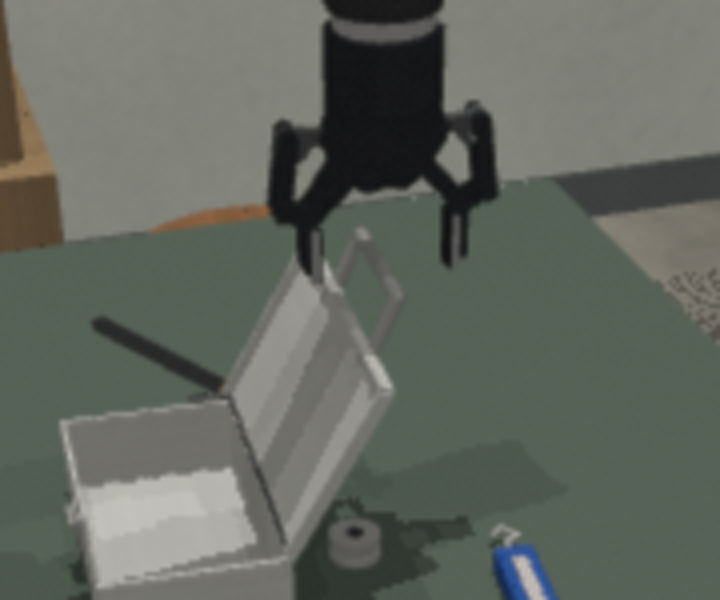

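Request:
step_arm(
  increments=[
    [0,0,0,0,0,0],
    [0,0,0,0,0,0],
    [0,0,0,0,0,0],
    [0,0,0,0,0,0],
    [0,0,0,0,0,0],
    [0,0,0,0,0,0],
    [0,0,0,0,0,0],
    [0,0,0,0,0,0],
  ],
  gripper=0,
  grip_force=40,
)

```text
time_s: 17.95
ee_pos: [0.6132, 0.2333, 0.1897]
tool_rot: [180.0, 0.3, -3.3]
wrist_force: [-6.0, -0.2, 2.8]
grip_width: 0.009
```

Run:
```python
from h import *
p,r,s=pose();print(p,s["tool_rot"],s["time_s"],s["grip_width"],s["wrist_force"])
im=get("wrist","w8.png")
sd=get("side");cv2.imwrite("pics/sd8.png",cv2.resize(sd["img"][30:180,240:420,::-1],None,fx=4,fy=4,interpolation=cv2.INTER_CUBIC))
# arc rows in tin x,z (tool x ~ tin x, tool z = -z), angle from 2.1
import math
A=np.linspace(2.1,.622,41)
for a,b in zip(A[:-1],A[1:]): print(round(a,3),round(-17*(np.cos(b)-np.cos(a)),2),round(-17*(np.sin(b)-np.sin(a)),2))
```

```text
[0.6132 0.2333 0.1897] [179.9918   0.3094  -3.345 ] 17.95 0.009047604057601003 [-5.9827 -0.2027  2.8401]
2.1 -0.55 -0.31
2.063 -0.56 -0.29
2.026 -0.57 -0.27
1.989 -0.58 -0.24
1.952 -0.59 -0.22
1.915 -0.6 -0.2
1.878 -0.6 -0.18
1.841 -0.61 -0.16
1.804 -0.61 -0.13
1.767 -0.62 -0.11
1.731 -0.62 -0.09
1.694 -0.62 -0.07
1.657 -0.63 -0.04
1.62 -0.63 -0.02
1.583 -0.63 0.0
1.546 -0.63 0.03
1.509 -0.63 0.05
1.472 -0.62 0.07
1.435 -0.62 0.1
1.398 -0.62 0.12
1.361 -0.61 0.14
1.324 -0.61 0.16
1.287 -0.6 0.19
1.25 -0.59 0.21
1.213 -0.58 0.23
1.176 -0.58 0.25
1.139 -0.57 0.27
1.102 -0.56 0.29
1.065 -0.54 0.31
1.028 -0.53 0.33
0.992 -0.52 0.35
0.955 -0.51 0.37
0.918 -0.49 0.39
0.881 -0.48 0.41
0.844 -0.46 0.43
0.807 -0.45 0.44
0.77 -0.43 0.46
0.733 -0.41 0.47
0.696 -0.39 0.49
0.659 -0.38 0.5
```

View pics/sd8.png

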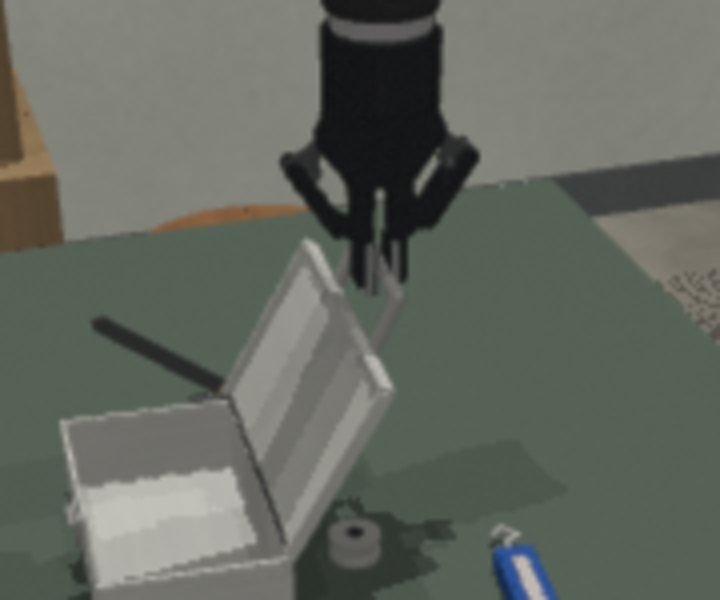

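Request:
step_arm(
  increments=[
    [-0.7,0,-0.3,0,0,0],
    [-1.05,0,-0.5,0,0,0],
    [-1.17,0,-0.46,0,0,0],
    [-1.2,0,-0.38,0,0,0],
    [-1.22,0,-0.29,0,0,0],
    [-1.24,0,-0.2,0,0,0],
    [-0.9,0,-0.08,0,0,0],
    [0,0,0,0,0,0],
  ],
)

```text
time_s: 19.05
ee_pos: [0.5403, 0.2376, 0.2131]
tool_rot: [-179.9, -0.0, -3.3]
wrist_force: [1.1, -0.8, 6.8]
grip_width: 0.0083
```

```bash
cat >> h.py <<'E'
def est(p,h=(.0626,.062)):
    c,s=np.cos(tp[2]),np.sin(tp[2]);d=p[:2]-tp[:2];x=c*d[0]+s*d[1];z=p[2]+.019
    return np.arctan2(z-h[1],h[0]-x),np.hypot(z-h[1],h[0]-x),x,-s*d[0]+c*d[1]
E
python3 - <<'E'
from h import *
p,r,s=pose();print(p,s["tool_rot"],s["time_s"],s["grip_width"],s["wrist_force"]);print(est(p))
E
```

```text
[0.5403 0.2376 0.2131] [-179.9416   -0.0339   -3.3486] 19.05 0.008344913715011762 [ 1.06   -0.7962  6.804 ]
(np.float64(1.6450799988274534), np.float64(0.1705603930324138), np.float64(0.07525820333638554), np.float64(0.0008565896532318098))
```

Run:
```python
import numpy as np
A=1.645-np.arange(15)*.0731
for a,b in zip(A[:-1],A[1:]): print(round(b,3),round(-17.05*(np.cos(b)-np.cos(a)),2),round(-17.05*(np.sin(b)-np.sin(a)),2))
```

```text
1.572 -1.25 -0.05
1.499 -1.25 0.04
1.426 -1.24 0.13
1.353 -1.23 0.23
1.28 -1.21 0.31
1.206 -1.18 0.4
1.133 -1.15 0.49
1.06 -1.11 0.57
0.987 -1.06 0.65
0.914 -1.01 0.72
0.841 -0.96 0.8
0.768 -0.9 0.86
0.695 -0.83 0.93
0.622 -0.76 0.99
```

Request:
step_arm(
  increments=[
    [-0.9,0,-0.12,0,0,0],
    [-1.25,0,0.01,0,0,0],
    [-1.24,0,0.11,0,0,0],
    [-1.23,0,0.2,0,0,0],
    [-1.21,0,0.3,0,0,0],
    [-1.19,0,0.39,0,0,0],
    [-1.15,0,0.48,0,0,0],
    [0,0,0,0,0,0],
  ],
)

```text
time_s: 20.05
ee_pos: [0.457, 0.2424, 0.197]
tool_rot: [179.9, 0.2, -3.3]
wrist_force: [-1.1, 0.3, 2.1]
grip_width: 0.0083
```

Run:
```python
from h import *
p,r,s=pose();print(p,s["tool_rot"],s["time_s"],s["grip_width"],s["wrist_force"]);print(est(p))
sd=get("side");cv2.imwrite("pics/sd9.png",cv2.resize(sd["img"][30:180,220:400,::-1],None,fx=4,fy=4,interpolation=cv2.INTER_CUBIC))
e=est(p)
A=np.linspace(e[0],.622,9)
for a,b in zip(A[:-1],A[1:]): print(round(b,3),round(-17*(np.cos(b)-np.cos(a)),2),round(-17*(np.sin(b)-np.sin(a)),2))
```

```text
[0.457  0.2424 0.197 ] [179.9431   0.2285  -3.3047] 20.05 0.008296574294171341 [-1.0569  0.3474  2.0685]
(np.float64(1.1398126150686685), np.float64(0.16945492168196094), np.float64(-0.008192294831508925), np.float64(0.0006518550387117015))
1.075 -0.98 0.49
1.01 -0.95 0.55
0.946 -0.91 0.61
0.881 -0.87 0.67
0.816 -0.83 0.73
0.751 -0.78 0.78
0.687 -0.72 0.83
0.622 -0.67 0.87
```

View pics/sd9.png

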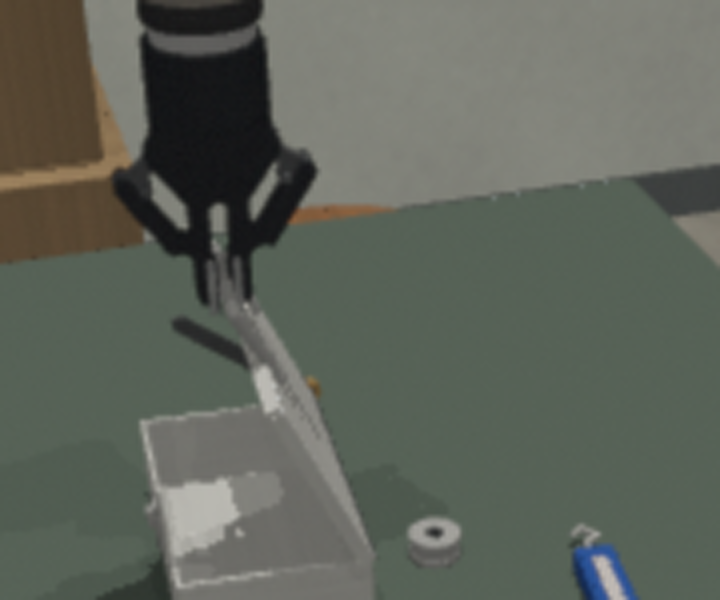

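Works well. Bring it to about 0.69, then compare visually.

Request:
step_arm(
  increments=[
    [-0.98,0,0.49,0,0,0],
    [-0.95,0,0.55,0,0,0],
    [-0.91,0,0.61,0,0,0],
    [-0.87,0,0.67,0,0,0],
    [-0.83,0,0.73,0,0,0],
    [-0.6,0,0.6,0,0,0],
    [-0.4,0,0.45,0,0,0],
    [0,0,0,0,0,0],
  ],
)

```text
time_s: 21.1
ee_pos: [0.4028, 0.2456, 0.1564]
tool_rot: [180.0, 0.1, -3.4]
wrist_force: [-1.5, -0.4, 1.0]
grip_width: 0.008
```

Request:
step_arm(
  increments=[
    [0,0,0,0,0,0],
    [0,0,0,0,0,0],
    [0,0,0,0,0,0],
    [0,0,0,0,0,0],
    [0,0,0,0,0,0],
    [0,0,0,0,0,0],
    [0,0,0,0,0,0],
    [0,0,0,0,0,0],
  ],
)

```text
time_s: 22.1
ee_pos: [0.4035, 0.2456, 0.157]
tool_rot: [180.0, 0.1, -3.4]
wrist_force: [-4.7, -1.2, 3.7]
grip_width: 0.0081
```

Run:
```python
from h import *
p,r,s=pose();print(p,s["tool_rot"],s["time_s"],s["grip_width"],s["wrist_force"]);print(est(p))
w=get("wrist","w10.png")
sd=get("side");cv2.imwrite("pics/sd10.png",cv2.resize(sd["img"][60:200,230:370,::-1],None,fx=4,fy=4,interpolation=cv2.INTER_CUBIC))
sc=get("scene");cv2.imwrite("pics/sc10.png",cv2.resize(sc["img"][160:270,370:540,::-1],None,fx=4,fy=4,interpolation=cv2.INTER_CUBIC))
```

```text
[0.4035 0.2456 0.157 ] [179.983    0.0701  -3.3665] 22.1 0.008074128944075847 [-4.6555 -1.2445  3.6761]
(np.float64(0.7417911801906241), np.float64(0.16870374975811628), np.float64(-0.06177845967275977), np.float64(0.0005537893544741552))
```

View pics/sd10.png

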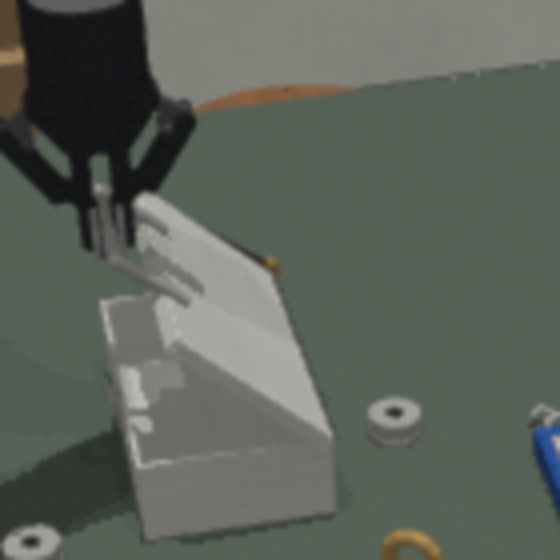

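View pics/sc10.png

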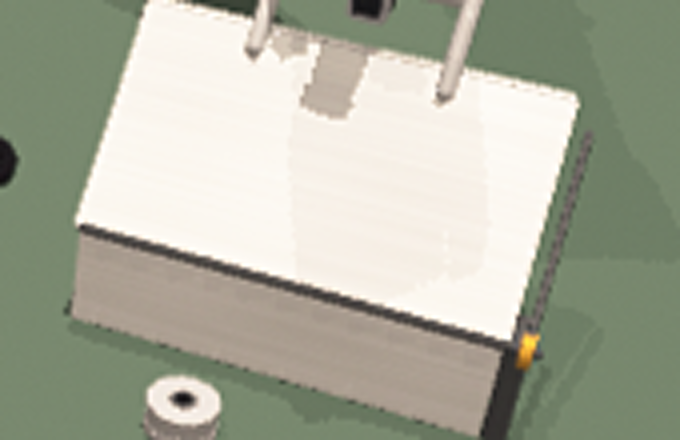

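View pics/w10.png

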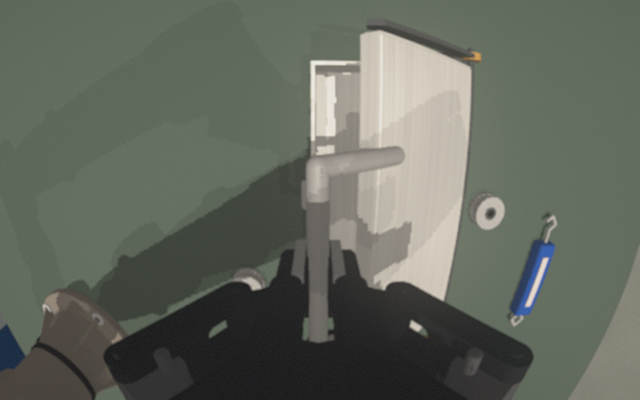

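Run:
```python
from h import *
from scipy.optimize import least_squares
P=np.array([[.6132,.2333,.1897],[.5403,.2376,.2131],[.457,.2424,.197],[.4035,.2456,.157]])
X=np.array([[est(p)[2],p[2]+.019] for p in P])
f=lambda h:np.hypot(X[:,0]-h[0],X[:,1]-h[1])-.17
r=least_squares(f,[.065,.061]);print(r.x,r.fun*1e3,[np.arctan2(x[1]-r.x[1],r.x[0]-x[0]) for x in X])
sd=get("side");sc=get("scene")
for A in(.6,.65,.7,.75,.8):
  print(A,[np.round(proj(im,T([.065-.13*np.cos(A)+o*np.sin(A),y,.061+.13*np.sin(A)+o*np.cos(A)])),1).tolist() for im in(sd,sc) for y in (-.1115,.1115) for o in (0,)])
```

```text
[0.0637 0.0619] [-0.5449  0.6358  0.0883 -0.36  ] [np.float64(2.093298879084446), np.float64(1.6384771956995559), np.float64(1.134363714099438), np.float64(0.7380775144542329)]
0.6 [[270.7, 151.4], [260.3, 111.1], [408.7, 164.1], [513.2, 188.9]]
0.65 [[272.0, 149.4], [261.4, 109.3], [408.4, 162.8], [513.5, 187.6]]
0.7 [[273.4, 147.4], [262.6, 107.5], [408.1, 161.6], [513.8, 186.4]]
0.75 [[275.0, 145.5], [264.0, 105.8], [407.7, 160.5], [514.0, 185.4]]
0.8 [[276.7, 143.6], [265.4, 104.1], [407.2, 159.5], [514.1, 184.5]]
```

Request:
step_arm(
  increments=[
    [-0.3,0,0.3,0,0,0],
    [-0.35,0,0.4,0,0,0],
    [-0.35,0,0.4,0,0,0],
    [-0.2,0,0.26,0,0,0],
    [-0.1,0,0.1,0,0,0],
    [0,0,0,0,0,0],
    [0,0,0,0,0,0],
    [0,0,0,0,0,0],
  ],
)

```text
time_s: 23.35
ee_pos: [0.3916, 0.2463, 0.1425]
tool_rot: [-180.0, -0.1, -3.4]
wrist_force: [-0.3, -0.6, 0.6]
grip_width: 0.0084
```

Request:
step_arm(
  increments=[
    [0,0,0,0,0,0],
    [0,0,0,0,0,0],
    [0,0,0,0,0,0],
    [0,0,0,0,0,0],
    [0,0,0,0,0,0],
    [0,0,0,0,0,0],
    [0,0,0,0,0,0],
    [0,0,0,0,0,0],
  ],
)

```text
time_s: 24.35
ee_pos: [0.3916, 0.2463, 0.1425]
tool_rot: [-180.0, -0.1, -3.4]
wrist_force: [3.3, -0.9, -2.7]
grip_width: 0.0084
```

Run:
```python
from h import *
p,r,s=pose();print(p,s["tool_rot"],s["time_s"],s["grip_width"],s["wrist_force"]);print(est(p,(.0637,.0619)))
w=get("wrist");cv2.imwrite("pics/w11.png",cv2.resize(w["img"][0:110,320:520,::-1],None,fx=4,fy=4,interpolation=cv2.INTER_CUBIC))
sd=get("side");cv2.imwrite("pics/sd11.png",cv2.resize(sd["img"][80:180,235:335,::-1],None,fx=6,fy=6,interpolation=cv2.INTER_CUBIC))
sc=get("scene");cv2.imwrite("pics/sc11.png",cv2.resize(sc["img"][160:270,400:540,::-1],None,fx=5,fy=5,interpolation=cv2.INTER_CUBIC))
c=lambda A,rr,y:T([.065-rr*np.cos(A),y,.061+rr*np.sin(A)])
for A in (.57,.622,.67): print(A,[np.round(proj(w,c(A,rr,y)),1).tolist() for rr,y in((.122,.122),(.02,.122),(.13,.1115),(.02,.1115))])
```

```text
[0.3916 0.2463 0.1425] [-179.9952   -0.0585   -3.3903] 24.35 0.008394018566213524 [ 3.2627 -0.9345 -2.7434]
(np.float64(0.6270982450784104), np.float64(0.1696755271034601), np.float64(-0.07369198519165417), np.float64(0.000562245100400237))
0.57 [[387.2, 21.1], [481.2, 54.5], [376.1, 37.4], [481.2, 68.0]]
0.622 [[396.4, 19.1], [482.4, 54.5], [385.9, 35.6], [482.4, 68.0]]
0.67 [[405.6, 17.5], [483.5, 54.5], [396.0, 34.0], [483.5, 68.0]]
```

View pics/w11.png

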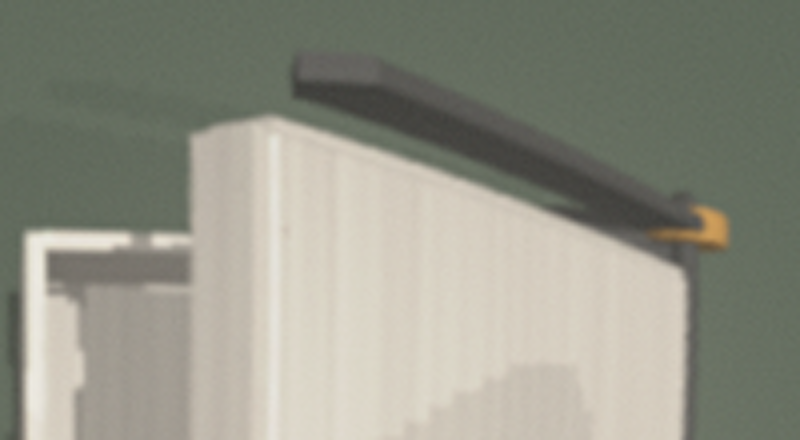

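View pics/sd11.png

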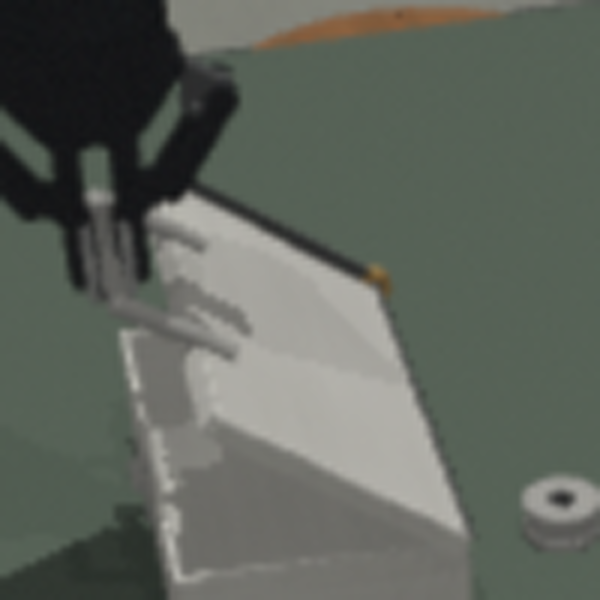

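View pics/sc11.png

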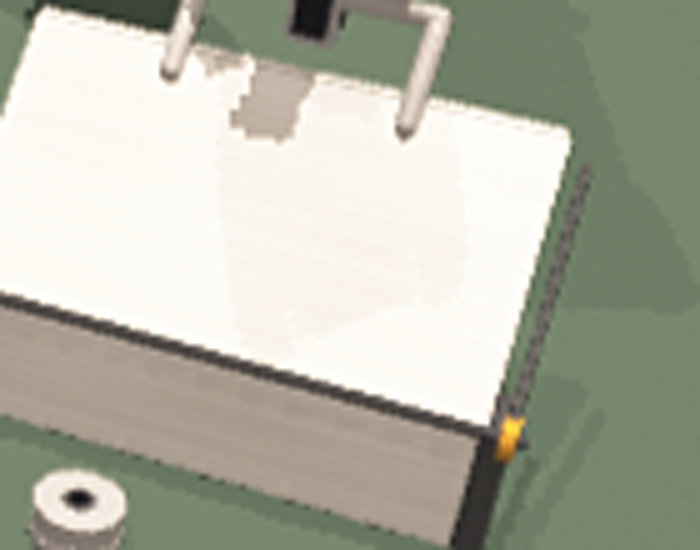

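Request:
step_arm(
  increments=[
    [-0.03,0,0.06,0,0,0],
    [0,0,0.06,0,0,0],
    [0,0,0,0,0,0],
    [0,0,0,0,0,0],
    [0,0,0,0,0,0],
    [0,0,0,0,0,0],
    [0,0,0,0,0,0],
    [0,0,0,0,0,0],
  ],
)

```text
time_s: 25.5
ee_pos: [0.3906, 0.2464, 0.1412]
tool_rot: [180.0, 0.0, -3.4]
wrist_force: [1.9, -2.6, -1.1]
grip_width: 0.0087
```

Request:
step_arm(
  increments=[
    [0,0,0,0,0,0],
    [0,0,0,0,0,0],
    [0,0,0,0,0,0],
    [0,0,0,0,0,0],
    [0,0,0,0,0,0],
    [0,0,0,0,0,0],
    [0,0,0,0,0,0],
    [0,0,0,0,0,0],
  ],
)

```text
time_s: 26.5
ee_pos: [0.3906, 0.2464, 0.1412]
tool_rot: [180.0, 0.0, -3.4]
wrist_force: [0.4, -1.9, -0.4]
grip_width: 0.0081
```

Run:
```python
from h import *
p,r,s=pose();print(p,s["time_s"],s["grip_width"],s["wrist_force"],s["qvel"]);print(est(p,(.0637,.0619)))
get("side","sd12.png");get("scene","sc12.png")
```

```text
[0.3906 0.2464 0.1412] 26.5 0.00811039681886953 [ 0.3587 -1.9264 -0.3946] [ 0.0205 -0.0165 -0.0804 -0.1045  0.038   0.0981  0.0079]
(np.float64(0.6175090935945053), np.float64(0.16969262410891708), np.float64(-0.07465433915405731), np.float64(0.000565590351111026))
```

View pics/sd12.png

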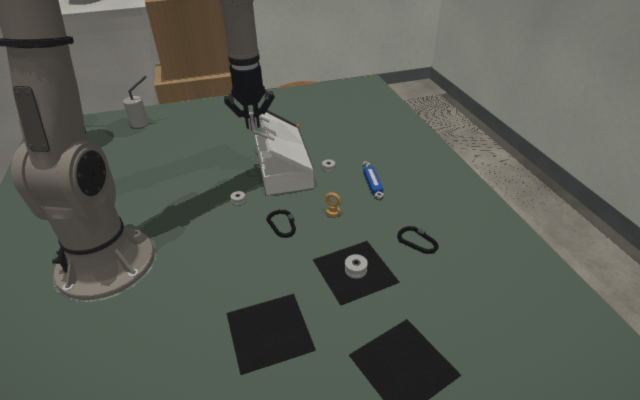

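View pics/sc12.png

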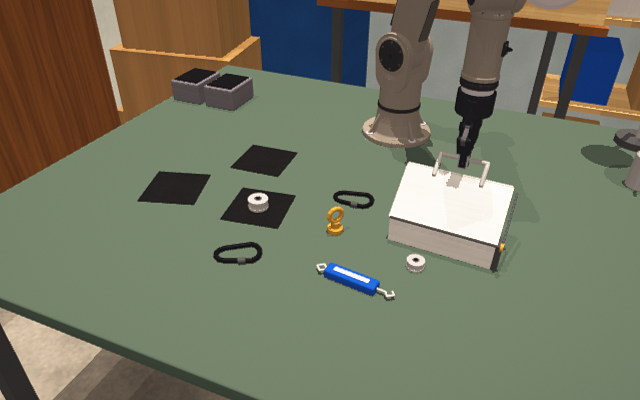

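The pulley lies flat on the right mat (side view, about 356,266), the lid is held at 0.617 rad, and everything else is where it started. Handing in.

```bash
python3 -c "
from plant import ticket
print(ticket.hand_in())"
```

```text
the job is handed in; nothing more can be done
None
```

The pulley is out of the tin and lying flat near the middle of the mat farthest to the robot's left, released. The lid is swung down in line with the index arm and the gripper is still holding it by its bar. I handed the job in at about 26.6 s.

**Pulley:** it was set down at about (0.527, -0.188). The mat's centre is about (0.528, -0.189), and the two fixed cameras agreed on that to 3 mm.

**Lid:** at the last reading it was at about 0.617 rad, worked out from the arm's position. It was at rest, gripped at 8 mm opening, with about 2 N on the wrist.

**Index arm:** I measured it at 0.619 and 0.627 rad in the two fixed cameras. The wrist camera disagreed a little, at about 0.604, so I aimed for 0.617. The lid and index arm could therefore differ by 0.01 to 0.02 rad.

**Other gear:** the last side and scene pictures show it where it started. In those pictures the index arm is mostly hidden behind the gripper and lid. The last clear view of it, just before the final 1 mm adjustment, showed it in place and nothing had touched it.

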